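Snap the fan cover onto a 3D printer's controller box

ROBOT

A 6-joint arm with a two-finger parallel gripper is mounted at the origin on the work surface. World frame = base frame: x ahead of the robot, y to its left, z up, the work surface at z = 0. Lengths are in mm, angles in degrees, forces in N, time in s.
With the tool pointing down it reaches from about 350 to 850 mm from the base axis. Payload 8.1 kg.
Tool frame: the origin (TCP) lies at the very end of the fingers, on their centre line; the grasp point (between the pads) lies r.tcp_to_grasp behind it (r.tcp_to_grasp is the distance from the TCP to the grasp point, in mm); z points along the fingers, y is the line along which they close (so a half turn about z gives the same grasp; the last joint's range is limited). The gripper opens to 85 mm and grips with 20 to 120 N. Pads are 22 mm wide; open, the fingers measure 114 mm over their backs; the gripper's body (76 mm by 85 mm) begins 54 mm behind the grasp point. The pads swing forward as they close: fully open they stand 13 mm farther back than shut.
Start: joints at [67.242, 7.471, 85.268, -0, 87.261, -4.893], TCP at [184.042, 571.081, 231.292] pointing down, gripper open.
Joint ranges: [-169.43, 169.43], [-51.17, 129.36], [1.28, 143.12], [-76.62, 256.62], [0, 156.53], [-152.29, 152.29]. Speed limits (degrees/s): [136.94, 136.94, 159.86, 180, 180, 180].

INTERFACE

Orientations are given as [roll, pitch, yaw] about the fixed x, y, z axes, in that order (R = Rz(yaw) Ry(pitch) Rx(roll)).
In Python, from bench import r gives the robot as it stands.
- The arm moves only by the shell command python3 -m handwheel 'ROWS' [OPENING] [FORCE]. ROWS is JSON, a list of rows, each a list of 4 numbers: the shift along the tool's x, y, z in m, then the turn about the tool's z in degrees. A call has 1 to 10 rows; each row shifts and turns the commanded pose from where the row before left it, along the tool's axes as they then stand; what a row does not reach is not made up. A row lasts 1/10 s, in which the tool goes at most 50 mm and 8.59 degrees, less where a joint would pass 70% of its speed; a pose out of reach is approached as far as the arm can. A call is refused whole if a number of a shift passes 0.05 or a number of a turn 8.59, either way. A call with a gripper value outside its range is refused whole. OPENING is the finger opening in m, from 0 to 0.0854, set as the call begins (- or left out, the last holds). The fingers move at their own pace and stop on an object; FORCE is the grip in N (left out, the last holds). Time passes only in rows, so rows that do not move let the fingers close. It gives the time, the measured TCP pose, the force, the opening and the grip force at its end, in the units of the state.
- r.sense(): the state, without advancing time (a new reading comes with each control period).
- r.snapshot(name): name is "side" or "top"; returns the picture (400x640x3 uint8, red, green, blue); there is no depth.
- r.camera_params(name): a dict with "fx", "fy", "cx", "cy" (pixels), "D" ([k1, k2, p1, p2, k3] as OpenCV has them; the pictures are not rectified), "R" (3x3) and "t" (3): a world point X has camera coordinates R X + t. Camera axes: x right, y down, z forward; pixel columns grow to the right and rows downward; lengths in mm; the calibration is good to about 2 mm. A picture is of the moment at which its call begins. camera_params takes no time and is no camera call.
- r.hand_in(): hands the job in; it is judged then, once.
The state is a dict: "time": time; "joint_pos": joint angles; "qd": joint speeds; "joint_efforts": joint torques, N m; "tool_pos": TCP position; "tcp_rot": TCP orientation; "ft_force": force on the tool from outside, world axes, zero at the start; "wrist_torque": the same for the moment, N m; "finger_gap": finger opening in mm; "grip_force": force on a finger pad.
Only numpy, scipy, OpenCV 4.12 (cv2) and the standard library are available. Lean on these libraries where they do the work, as an engineer would, in place of code of your own. Each camera call takes 0.05 s, during which the arm holds its last target. There are 200 camera calls.

TASK

A printer's controller box stands open: put its loose fan cover back on with the fan above the row of driver heatsinks, feel for the place where it drops into the box, and press it straight down until all four clip arms have snapped under the rim and it sits flush all round. The box is mounted on soft rubber and gives as you push, so feel for each snap and do not force it; let go when it is on, and leave the other things on the bench where they are.

Things in the scene. Friction and masses are not known exactly. Their poses are not given: they have to be found in the camera images.
- mount: Fixed base of the open black controller box: aluminium plate 190 (x) by 112 (y) by 3 mm; origin at the centre of its underside, z up. The box stands lengthwise on it, centred across it in y and square to it, but its strip is screwed in slots along x, so the box sits anywhere up to 11 mm from the plate's centre towards +x or -x (not reported: feel or look). The box does not slide.
- cover: The loose snap cover, about 0.12 kg; origin at the middle of the plate's underside (22 mm in -x of the fan). Plate 130 (x) by 96 (y) by 3 mm. It starts lying upright on its four clip arms, plate top 28 mm above the bench. Lips under its corners, 14 mm deep and 40 mm along x, must enter the box (play 1.2 mm either way in x, 2.2 mm in y). Home, its underside lies on the walls, 59 mm above the bench.
- fan (a point): The loose cover's grip: centre of the square fan (40 by 40 mm, 20 mm tall) standing on the cover plate. Axes are the cover's: z up, x along the cover's length towards the end nearer the fan. The plate's top is 10 mm below this point. On the box the cover's x must point the same way as the mount's x: the box's row of five finned driver heatsinks is 22 mm in +x of the box's centre, ports at its -x end.
- clip_a (a point): Point on top of the cover plate beside a clip arm, 6 mm inboard of the edge: 45 mm in +x and 42 mm in +y of the plate's middle (fan end). Home when 62 mm above the bench with nothing pressing. Box: 126 by 92 mm outside, walls 3 mm thick and 40 mm tall, their top 59 mm above the bench; a rim bead runs round its outside 13 mm below the top, 3 mm proud, and the clips catch under it.
- clip_b (a point): The same by the clip arm 45 mm in +x, 42 mm in -y of the plate's middle (fan end). Lowered in the right place, the lips drop in and it first rests on its clips 6 to 8 mm above home; a little to one side, a lip lands on a wall and it stops 14 mm above home. On soft rubber, the box gives straight down by some millimetres when pushed, at most 10 mm, then is hard, and springs back.
- clip_c (a point): The same by the clip arm 45 mm in -x, 42 mm in +y of the plate's middle (the end with vent slots and no fan). Each arm is 16 mm wide, hangs 25 mm below the plate outside its edge and springs outward. Pressed, it snaps under the rim when its corner is about 3 mm above the box wall: the push drops suddenly and that corner falls home. A push at the fan can leave this end 4 to 8 mm high.
- clip_d (a point): The same by the clip arm 45 mm in -x, 42 mm in -y of the plate's middle (vent end). Pushing with 10 to 25 N over one end, midway between its two clips, snaps both; over a single clip 6 to 15 N is enough. More than 60 N would crack the clips. The plate is clear between clip_c and clip_d for closed fingers.
- scraper_grip (a point): Bystander: print scraper lying between the two work places, 200 mm long; point on its handle.
- glue_mid (a point): Bystander: glue stick standing upright, 29 mm diameter, 95 mm tall; its centre.
- disc_mid (a point): Bystander: flat white printed disc, 74 mm diameter, 5 mm thick; its centre.
- driver_grip (a point): Bystander: screwdriver lying down, 160 mm long; point on its handle.

How it is judged (in metres and radians):
At the end, for the whole second after the job is handed in: The cover is snapped home: all four clip points less than 63.5 mm above the mount's underside (home is 62), the fan 8 to 36 mm along the mount's +x (above the heatsinks, wherever the box stands in its slots) and within 4 mm across, the cover square to the box and at rest (z of each of clip_a, clip_b, clip_c, clip_d in the frame of mount below 0.0635 m and x of fan in the frame of mount between 0.008 and 0.036 m and y of fan in the frame of mount between -0.004 and 0.004 m and z of fan in the frame of mount above 0.069 m and angle between the x axis of fan and the x axis of mount, either way round below 0.06 rad and linear speed of cover below 0.02 m/s); the robot touches nothing.
It fails at once if the cover is pressed onto the box with more than 60 N (contact force between cover and mount above 60 N).
It fails at once if the scraper is moved by more than 20 mm (distance of scraper_grip from where it was at the start of the episode above 0.02 m).
It fails at once if the glue stick is moved by more than 20 mm (distance of glue_mid from where it was at the start of the episode above 0.02 m).
It fails at once if the printed disc is moved by more than 20 mm (distance of disc_mid from where it was at the start of the episode above 0.02 m).
It fails at once if the screwdriver is moved by more than 20 mm (distance of driver_grip from where it was at the start of the episode above 0.02 m).
It also fails if it takes over 72 s, if anything falls off the work surface, if the arm or the gripper's body presses on something with over 40 N, if the wrist force passes 120 N, or if a joint passes its speed limit or range.

## Working session

There is one attempt and no reset: what is moved stays moved. The work goes in short steps, Python scripts to look and compute and a shell command to move; the robot and the scene stay as the last step left them, time stands still between calls to the robot, and variables do not carry over. Pictures are saved under pics/ and viewed, at most 10 in all, crops included, and the job is handed in when it is done.

```bash
mkdir -p pics; ls
python3 - <<'E'
from bench import r
import cv2
for n in("top","side"):
    im=r.snapshot(n); cv2.imwrite(f"pics/{n}0.png",im[:,:,::-1])
    p=r.camera_params(n); print(n,{k:(v if k!='x' else 0) for k,v in p.items()})
s=r.sense(); print(s, r.tcp_to_grasp)
E
```

```text
pics
top {'fx': 462.6794331723602, 'fy': 462.6794331723602, 'cx': 327.1250550013744, 'cy': 202.9834423177522, 'D': array([-0.12511317,  0.        ,  0.        ,  0.        ,  0.        ]), 'R': array([[ 0.05894042, -0.9982527 , -0.00419212],
       [-0.97736635, -0.05685148, -0.20377173],
       [ 0.20317735,  0.01610763, -0.97900945]]), 't': array([ -9.03250944, 561.45997754, 980.85579682])}
side {'fx': 372.5063826328908, 'fy': 372.5063826328908, 'cx': 315.6086265244951, 'cy': 199.86162093543658, 'D': array([-0.03072082,  0.        ,  0.        ,  0.        ,  0.        ]), 'R': array([[ 0.98602827, -0.1660478 ,  0.01328079],
       [-0.08237731, -0.55536096, -0.82751929],
       [ 0.14478339,  0.81486338, -0.56128018]]), 't': array([-577.40697658,  103.11132516,  608.54521088])}
{'time': 0.1, 'joint_pos': array([ 6.72423735e+01,  7.51237595e+00,  8.53240289e+01,  3.77864255e-04,
        8.72610472e+01, -4.89314021e+00]), 'qd': array([-0.03159888, -0.0532811 , -0.08185484, -0.04039644,  0.02235494,
        0.08981016]), 'joint_efforts': array([ 1.24149858e-03, -5.70955539e+01, -5.01942372e+01, -2.02106594e-04,
        8.25137424e-03, -1.39555215e-06]), 'tool_pos': array([183.84320978, 570.61553751, 230.32321859]), 'tcp_rot': array([-1.79902935e+02, -8.68844859e-03,  1.62135488e+02]), 'ft_force': array([ 0.07275015, -0.2353658 , -0.05974543]), 'wrist_torque': array([ 0.00353357,  0.01714604, -0.04047374]), 'grip_force': 0.0, 'finger_gap': 85.38649858627839} 18.700000000000003
```

View pics/top0.png

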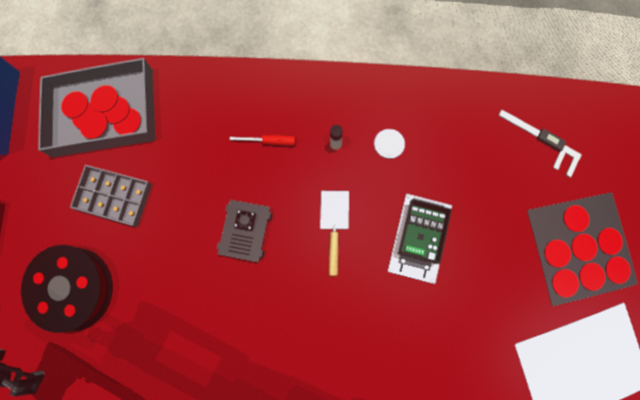

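View pics/side0.png

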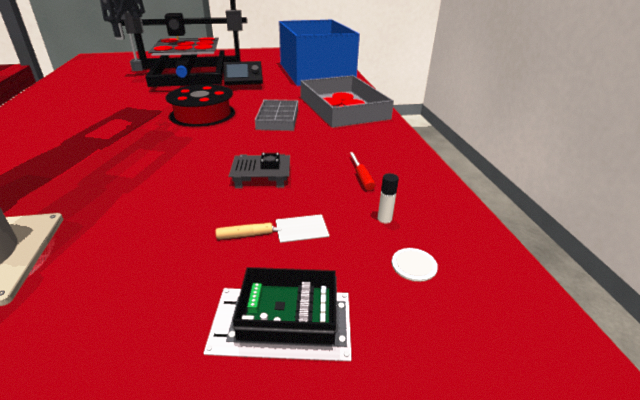

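The top view shows the cover at px (244,230) with its fan at (245,219). The box is at (424,230) with its heatsinks at (430,216), and the scraper lies between them at (334,230). I'll enlarge both and measure them.

```bash
cat > h.py <<'E'
import numpy as np,cv2
from bench import r
def ray(n,uv,z):
    p=r.camera_params(n);K=np.array([[p['fx'],0,p['cx']],[0,p['fy'],p['cy']],[0,0,1]])
    q=cv2.undistortPoints(np.float32(uv).reshape(-1,1,2),K,np.float64(p['D'])).reshape(-1,2)
    R=np.array(p['R']);C=-R.T@np.array(p['t']);d=np.c_[q,np.ones(len(q))]@R
    return C+d*((z-C[2])/d[:,2])[:,None]
def proj(n,X):
    p=r.camera_params(n);K=np.array([[p['fx'],0,p['cx']],[0,p['fy'],p['cy']],[0,0,1]])
    return cv2.projectPoints(np.float64(X).reshape(-1,1,3),cv2.Rodrigues(np.array(p['R']))[0],np.array(p['t']),K,np.float64(p['D']))[0].reshape(-1,2)
E
python3 - <<'E'
from h import *
im=cv2.imread("pics/top0.png");hsv=cv2.cvtColor(im,cv2.COLOR_BGR2HSV)
for nm,(u0,u1,v0,v1),m,z in [
 ("cover",(205,285,185,275),hsv[...,1]<120,28),
 ("plate",(375,465,180,295),hsv[...,1]<120,3),
 ("boxdark",(375,465,180,295),(hsv[...,2]<70)&(hsv[...,1]<150),59)]:
    k=np.zeros(m.shape,np.uint8);k[v0:v1,u0:u1]=m[v0:v1,u0:u1]*255
    k=cv2.morphologyEx(k,cv2.MORPH_OPEN,np.ones((3,3)))
    c=max(cv2.findContours(k,0,2)[0],key=cv2.contourArea).reshape(-1,2)
    w=ray("top",c,z);rc=cv2.minAreaRect(np.float32(w[:,:2]));print(nm,cv2.contourArea(c),rc,cv2.boundingRect(c))
a=cv2.resize(im[185:275,200:290],None,fx=4.4,fy=4.4,interpolation=2);b=cv2.resize(im[190:290,380:470],None,fx=4.4,fy=4.4,interpolation=2)
b=b[:a.shape[0]+44];a=cv2.copyMakeBorder(a,0,b.shape[0]-a.shape[0],0,0,0)
cv2.imwrite("pics/crop0.png",np.hstack([a,b]))
E
```

```text
cover 2258.5 ((492.30755615234375, 210.8245849609375), (105.88172912597656, 129.95596313476562), 82.87715148925781) (218, 201, 53, 61)
plate 3546.0 ((502.4718933105469, -197.302734375), (116.01139831542969, 193.46278381347656), 78.51631164550781) (388, 194, 64, 90)
boxdark 148.0 ((567.1615600585938, -202.65025329589844), (77.46939086914062, 12.373493194580078), 79.00079345703125) (411, 200, 34, 13)
```

View pics/crop0.png

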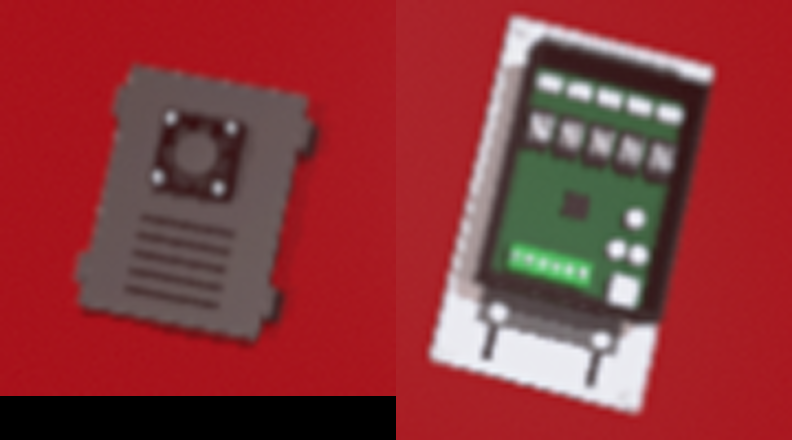

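```bash
python3 - <<'E'
from h import *
np.set_printoptions(precision=1,suppress=True)
p=r.camera_params("top");print("cam",-np.array(p['R']).T@p['t'])
def rep(nm,cr,z,ou):
    uv=np.array(cr)/4.4+[ou,185 if ou==200 else 190]-0.4
    w=ray("top",uv,z)[:,:2];TL,TR,BL,BR=w
    a=lambda d:np.degrees(np.arctan2(d[1],d[0]))
    print(nm,w.mean(0),"yaw",a(TL-BL),a(TR-BR),a(TL-TR)-90,a(BL-BR)-90,"len",[np.linalg.norm(x) for x in(TL-BL,TR-BR,TL-TR,BL-BR)])
rep("cover",[(133,66),(308,97),(78,305),(252,342)],28,200)
rep("fan",[(167,108),(243,121),(152,189),(228,202)],48,200)
rep("plate",[(513,15),(714,68),(431,358),(640,411)],3,290)
rep("boxtop",[(535,38),(712,82),(478,280),(657,322)],59,290)
rep("pcb",[(533,70),(690,105),(490,270),(640,305)],30,290)
for f in ray("top",[(334,190),(334,275),(321,210),(349,210)],2): print(f)
# profile along plate x axis at z=59 on y=0,+-20
im=cv2.imread("pics/top0.png").astype(np.float32).mean(2)
E
python3 - <<'E'
import cv2,numpy as np
im=cv2.imread("pics/side0.png")
a=cv2.resize(im[255:365,200:360],None,fx=4.8,fy=4.8,interpolation=cv2.INTER_CUBIC);cv2.imwrite("pics/sidebox.png",a)
E
```

```text
cam [ 350.     7.1 1074.6]
cover [492.1 212.5] yaw -7.2453590304367825 -8.03812429378842 -6.784797059291208 -8.122678446378657 len [np.float64(128.88800750004478), np.float64(131.0934855984381), np.float64(95.10085866176954), np.float64(93.29492369658591)]
fan [513.5 208.2] yaw -4.9086494910582745 -5.312383087722355 -6.362285810850395 -6.171583268109202 len [np.float64(42.75107428107104), np.float64(42.61116764039044), np.float64(40.35368936610973), np.float64(40.05017556526062)]
plate [ 502.9 -198.2] yaw -11.55548359287465 -11.421499537806264 -11.752982616067797 -11.191932002980337 len [np.float64(190.75835572129012), np.float64(189.65241599829415), np.float64(112.70621562534758), np.float64(113.15131857852056)]
boxtop [ 511.4 -197.6] yaw -11.5544966746868 -12.213318601351189 -10.909182232637576 -10.165227345304103 len [np.float64(128.20192939777274), np.float64(127.02952027083259), np.float64(93.6432172118702), np.float64(92.20375037652553)]
pcb [ 511.9 -199.6] yaw -10.481706694581087 -13.212244531243593 -9.483923162377963 -10.089433419847836 len [np.float64(108.22492556740048), np.float64(109.28015033689302), np.float64(84.73609122681724), np.float64(79.51912694783705)]
[605.1  10.3   2. ]
[404.6  -1.    2. ]
[554.9  38.2   2. ]
[558.7 -27.8   2. ]
```

View pics/sidebox.png

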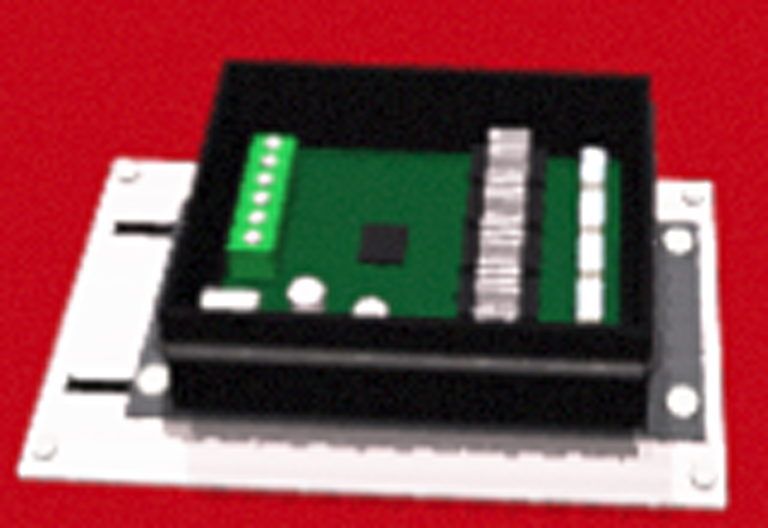

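Side crop: the box's top rim corners are at crop px (225,62), (650,76), (652,335) and (165,318). The heatsinks are towards +x, so the cover already points the right way. I'll cross-check the box centre from this view.

Run:
```python
from h import *
np.set_printoptions(precision=1,suppress=True)
def rep(nm,cr,z):
    uv=np.array(cr)/4.8+[200,255]-0.4
    w=ray("side",uv,z)[:,:2];TL,TR,BR,BL=w
    print(nm,w.mean(0),"yaw",[np.degrees(np.arctan2(d[1],d[0])) for d in(TR-TL,BR-BL)],[np.linalg.norm(x) for x in(TL-BL,TR-BR,TL-TR,BL-BR)])
    return w.mean(0)
b=rep("box",[(225,62),(650,76),(652,335),(165,318)],59)
q=rep("plate",[(115,158),(713,182),(725,507),(18,477)],3)
t=np.radians(-11.5);u=np.array([np.cos(t),np.sin(t)]);n=np.array([-u[1],u[0]])
print("side rel",(b-q)@u,(b-q)@n)
d=np.array([511.4-502.9,-197.6+198.2]);print("top rel",d@u,d@n)
```

```text
box [ 514.2 -200.1] yaw [np.float64(-11.36804726481432), np.float64(-11.262712689870693)] [np.float64(91.30079218826718), np.float64(91.06295735154218), np.float64(125.14903242308887), np.float64(123.12045749218147)]
plate [ 503.8 -197.7] yaw [np.float64(-11.797809843382701), np.float64(-11.577791257169928)] [np.float64(113.4284006303009), np.float64(112.69813468601939), np.float64(190.2732570932579), np.float64(188.61052259827903)]
side rel 10.630261819880031 -0.26072018879070974
top rel 8.209739228626734 2.282582265318668
```

```bash
python3 -m handwheel '[[0,0,0,-5.2],[0,0,0,-5.2],[0,0,0,0]]' 0.0854 60
```

```text
time: 0.4
tool_pos: [184.0, 570.8, 230.7]
tcp_rot: [-179.9, -0.0, 172.6]
ft_force: [-0.4, 0.0, -0.6]
finger_gap: 85.4
grip_force: 0.0
```

Box centre is about 9.5 mm to +x of the plate centre, roughly (512.7, -200). Moving above the fan.

```bash
python3 -m handwheel '[[-0.037,-0.0316,0,0],[-0.037,-0.0316,0,0],[-0.037,-0.0316,0,0],[-0.037,-0.0316,0,0],[-0.037,-0.0316,0,0],[-0.037,-0.0316,0,0],[-0.037,-0.0316,0,0],[-0.037,-0.0316,0,0],[-0.037,-0.0316,0,0],[-0.037,-0.0316,0,0]]'
python3 -m handwheel '[[-0.0036,0,0,0],[0,0,0.04,0],[0,0,0.04,0],[0,0,0.04,0],[0,0,0,0],[0,0,0,0]]'
```

```text
time: 1.4
tool_pos: [510.8, 207.9, 231.3]
tcp_rot: [180.0, 0.0, 172.4]
ft_force: [-0.1, 1.1, 0.3]
finger_gap: 85.3
grip_force: 0.0
time: 2.0
tool_pos: [512.6, 209.4, 111.3]
tcp_rot: [-180.0, -0.1, 172.5]
ft_force: [-0.7, -0.7, 1.9]
finger_gap: 85.3
grip_force: 0.0
```

```bash
python3 -m handwheel '[[-0.001,0,0.035,0],[0,0,0.025,0],[0,0,0.01,0],[0,0,0.007,0],[0,0,0,0],[0,0,0,0]]'
python3 -m handwheel '[[0,0,0,0],[0,0,0,0],[0,0,0,0],[0,0,0,0],[0,0,0,0],[0,0,0,0],[0,0,0,0],[0,0,0,0]]' 0.03 60
```

```text
time: 2.6
tool_pos: [515.7, 209.5, 36.1]
tcp_rot: [179.9, 0.1, 172.5]
ft_force: [0.3, 0.3, 0.1]
finger_gap: 85.2
grip_force: 0.0
time: 3.4
tool_pos: [515.0, 209.2, 35.0]
tcp_rot: [180.0, 0.1, 172.5]
ft_force: [-0.7, 0.9, 5.5]
finger_gap: 38.4
grip_force: 60.0
```

```bash
python3 -m handwheel '[[0,0,0,0],[0,0,-0.01,0],[0,0,-0.03,0],[0,0,-0.04,0],[0,0,-0.04,0],[0,0,0,0],[0,0,0,0]]' 0.03 100
python3 - <<'E'
from h import *
for n,(u0,v0) in(("top",(190,160)),("side",(200,60))):
    im=r.snapshot(n)[:,:,::-1];cv2.imwrite(f"pics/{n}1.png",im)
    a=im[v0:v0+130,u0:u0+130];
    globals()[n]=cv2.resize(a,None,fx=3,fy=3,interpolation=2)
cv2.imwrite("pics/held.png",np.hstack([top,side]))
E
```

```text
time: 4.1
tool_pos: [515.1, 209.3, 155.8]
tcp_rot: [179.9, 0.1, 172.5]
ft_force: [-1.0, -0.3, -2.0]
finger_gap: 37.0
grip_force: 100.6
```

View pics/held.png

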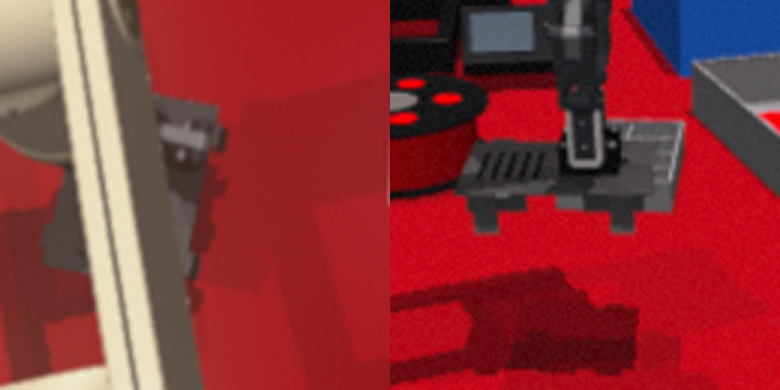

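The cover is held level by the fan: side crop plate corners at (457,192), (675,212) and (685,122). Carrying it over the box.

```bash
python3 -m handwheel '[[-0.0074,-0.0408,0,0],[-0.0074,-0.0408,0,0],[-0.0074,-0.0408,0,0],[-0.0074,-0.0408,0,0],[-0.0074,-0.0408,0,0],[-0.0074,-0.0408,0,0],[-0.0074,-0.0408,0,0],[-0.0074,-0.0408,0,0],[-0.0074,-0.0408,0,0],[-0.0074,-0.0408,0,0]]'
python3 -m handwheel '[[0,0,0,4],[0,0,0.03,0],[0,0,0,0],[0,0,0,0],[0,0,0,0]]'
python3 - <<'E'
from h import *
im=r.snapshot("side")[:,:,::-1];cv2.imwrite("pics/side2.png",im);print(r.sense()['tool_pos'],r.sense()['ft_force'])
cv2.imwrite("pics/side2c.png",cv2.resize(im[210:350,190:380],None,fx=4.2,fy=4.2,interpolation=2))
E
```

```text
time: 5.2
tool_pos: [533.3, -206.1, 151.9]
tcp_rot: [179.9, -0.2, 172.5]
ft_force: [-0.4, 0.7, -1.4]
finger_gap: 37.1
grip_force: 100.7
time: 5.7
tool_pos: [534.8, -204.7, 124.6]
tcp_rot: [180.0, -0.0, 168.6]
ft_force: [-0.8, 0.1, -0.9]
finger_gap: 37.1
grip_force: 100.8
[ 535.22659266 -204.87358068  125.15294408] [-0.10470477 -0.24013074 -0.73392923]
```

View pics/side2c.png

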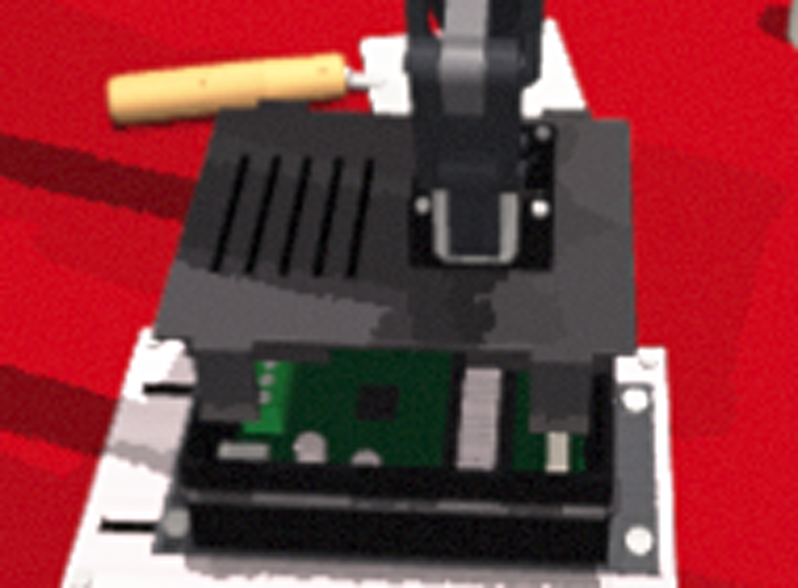

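The cover is now above the box. Plate corners are at crop px (215,108), (630,118), (636,352) and (155,338).

Run:
```python
from h import *
np.set_printoptions(precision=1,suppress=True)
for z in(115,118,121):
    w=ray("side",np.array([(215,108),(630,118),(636,352),(155,338)])/4.2+[190,210]-0.4,z)[:,:2];TL,TR,BR,BL=w
    print(z,w.mean(0),"yaw",[np.degrees(np.arctan2(d[1],d[0])) for d in(TR-TL,BR-BL)],[np.linalg.norm(x) for x in(TL-BL,TR-BR,TL-TR,BL-BR)])
```

```text
115 [ 515.1 -198.9] yaw [np.float64(-10.754476590714145), np.float64(-10.958131988012974)] [np.float64(96.32190009771722), np.float64(96.77395422078875), np.float64(131.98574027323286), np.float64(128.6814300413361)]
118 [ 514.9 -202. ] yaw [np.float64(-10.754476590714122), np.float64(-10.958131988012973)] [np.float64(95.41763722489438), np.float64(95.8654474972987), np.float64(130.74666790703117), np.float64(127.4733782951592)]
121 [ 514.6 -205.2] yaw [np.float64(-10.754476590714134), np.float64(-10.95813198801295)] [np.float64(94.51337435207158), np.float64(94.9569407738086), np.float64(129.50759554082939), np.float64(126.26532654898222)]
```

```bash
python3 -m handwheel '[[0,0.001,0,0.3],[0,0,0.02,0],[0,0,0.012,0],[0,0,0,0],[0,0,0,0]]'
python3 -m handwheel '[[0,0,0.003,0],[0,0,0.003,0],[0,0,0.002,0],[0,0,0.001,0],[0,0,0.001,0],[0,0,0,0],[0,0,0,0]]'
```

```text
time: 6.25
tool_pos: [534.8, -203.9, 92.3]
tcp_rot: [180.0, -0.0, 168.2]
ft_force: [0.2, 0.6, -0.1]
finger_gap: 37.2
grip_force: 100.9
time: 6.95
tool_pos: [535.0, -204.1, 82.5]
tcp_rot: [-180.0, 0.0, 168.2]
ft_force: [-1.5, 0.0, 0.7]
finger_gap: 37.3
grip_force: 101.0
```

```bash
python3 -m handwheel '[[0,0,0.001,0],[0,0,0.001,0],[0,0,0,0],[0,0,0,0]]'
python3 -m handwheel '[[0,0,0.001,0],[0,0,0.001,0],[0,0,0,0],[0,0,0,0]]'
```

```text
time: 7.35
tool_pos: [535.1, -204.2, 80.6]
tcp_rot: [-180.0, 0.0, 168.2]
ft_force: [-3.1, 0.3, 4.1]
finger_gap: 37.1
grip_force: 101.4
time: 7.75
tool_pos: [535.1, -204.2, 78.9]
tcp_rot: [-180.0, 0.0, 168.2]
ft_force: [-4.9, 1.4, 8.4]
finger_gap: 37.5
grip_force: 101.8
```

Contact began near 82.5, about 14 mm high, so a lip is on a wall. The side force points to -x. I'll ease off and search in -x.

```bash
for i in 1; do python3 -m handwheel '[[0,0,-0.001,0],[0.001,0,0,0],[0,0,0,0],[0,0,0,0]]'
python3 -m handwheel '[[0.001,0,0,0],[0,0,0,0],[0,0,0,0]]'; done
```

```text
time: 8.15
tool_pos: [533.8, -203.7, 78.7]
tcp_rot: [180.0, -0.0, 168.2]
ft_force: [-0.6, -0.9, -1.3]
finger_gap: 37.2
grip_force: 100.9
time: 8.45
tool_pos: [532.9, -203.7, 79.1]
tcp_rot: [180.0, -0.0, 168.2]
ft_force: [-0.0, -0.4, -1.8]
finger_gap: 37.4
grip_force: 100.9
```

It dropped in: the force is gone at 79. Continuing down.

```bash
python3 -m handwheel '[[0,0,0.001,0],[0,0,0.001,0],[0,0,0,0],[0,0,0,0]]'
python3 -m handwheel '[[0,0,0.001,0],[0,0,0.001,0],[0,0,0,0],[0,0,0,0]]'
```

```text
time: 8.85
tool_pos: [533.0, -203.6, 77.3]
tcp_rot: [180.0, -0.0, 168.2]
ft_force: [0.8, 0.4, -1.1]
finger_gap: 37.4
grip_force: 100.9
time: 9.25
tool_pos: [533.2, -203.7, 75.5]
tcp_rot: [-180.0, 0.0, 168.2]
ft_force: [0.6, 1.7, 1.4]
finger_gap: 36.9
grip_force: 101.2
```

```bash
python3 -m handwheel '[[0,0,0.001,0],[0,0,0.001,0],[0,0,0,0],[0,0,0,0]]'
python3 -m handwheel '[[0,0,0.001,0],[0,0,0.001,0],[0,0,0,0],[0,0,0,0]]'
python3 -m handwheel '[[0,0,0.001,0],[0,0,0,0],[0,0,0,0]]'
```

```text
time: 9.65
tool_pos: [533.3, -203.8, 73.6]
tcp_rot: [-180.0, 0.0, 168.2]
ft_force: [-0.2, 0.8, 3.9]
finger_gap: 37.2
grip_force: 101.5
time: 10.05
tool_pos: [533.4, -203.8, 71.9]
tcp_rot: [-180.0, 0.1, 168.2]
ft_force: [0.1, 2.4, 6.9]
finger_gap: 37.2
grip_force: 101.8
time: 10.35
tool_pos: [533.5, -203.9, 71.1]
tcp_rot: [-180.0, 0.1, 168.2]
ft_force: [0.0, 1.5, 8.1]
finger_gap: 37.2
grip_force: 102.0
```

```bash
python3 -m handwheel '[[0,0,0.001,0],[0,0,0.001,0],[0,0,0,0],[0,0,0,0]]'
python3 -m handwheel '[[0,0,0.001,0],[0,0,0.001,0],[0,0,0,0],[0,0,0,0]]'
python3 -m handwheel '[[0,0,0.001,0],[0,0,0,0],[0,0,0,0]]'
```

```text
time: 10.75
tool_pos: [533.7, -204.0, 69.5]
tcp_rot: [-180.0, 0.1, 168.2]
ft_force: [-1.5, 1.6, 10.8]
finger_gap: 37.2
grip_force: 102.3
time: 11.15
tool_pos: [533.9, -204.0, 66.9]
tcp_rot: [-180.0, 0.1, 168.2]
ft_force: [3.8, -0.6, 5.4]
finger_gap: 37.0
grip_force: 101.5
time: 11.45
tool_pos: [533.9, -204.0, 66.1]
tcp_rot: [-180.0, 0.1, 168.2]
ft_force: [3.4, 1.0, 7.3]
finger_gap: 37.2
grip_force: 101.8
```

A snap: 10.8 dropped to 5.4 N. Continuing gently.

```bash
python3 -m handwheel '[[0,0,0.001,0],[0,0,0.001,0],[0,0,0,0],[0,0,0,0]]'
python3 -m handwheel '[[0,0,0.001,0],[0,0,0.001,0],[0,0,0,0],[0,0,0,0]]'
python3 -m handwheel '[[0,0,0.001,0],[0,0,0,0],[0,0,0,0]]'; python3 -c "
from bench import r;print(r.sense()['wrist_torque'])"
```

```text
time: 11.85
tool_pos: [533.9, -204.0, 64.5]
tcp_rot: [-180.0, 0.1, 168.2]
ft_force: [-0.2, 0.8, 10.5]
finger_gap: 37.5
grip_force: 102.2
time: 12.25
tool_pos: [534.0, -204.1, 63.0]
tcp_rot: [-180.0, 0.1, 168.2]
ft_force: [-1.8, 2.0, 15.1]
finger_gap: 37.4
grip_force: 102.7
time: 12.55
tool_pos: [534.0, -204.1, 62.2]
tcp_rot: [-180.0, 0.1, 168.2]
ft_force: [-1.5, 1.8, 17.2]
finger_gap: 37.2
grip_force: 102.9
[0.56286863 0.34500572 0.01515999]
```

```bash
python3 -m handwheel '[[0,0,0.001,0],[0,0,0.001,0],[0,0,0,0],[0,0,0,0]]'
python3 -m handwheel '[[0,0,0.001,0],[0,0,0.001,0],[0,0,0,0],[0,0,0,0]]'
```

```text
time: 12.95
tool_pos: [534.1, -204.1, 60.7]
tcp_rot: [-180.0, 0.1, 168.2]
ft_force: [-3.7, 3.6, 19.8]
finger_gap: 37.3
grip_force: 103.3
time: 13.35
tool_pos: [534.1, -204.1, 59.2]
tcp_rot: [-180.0, 0.1, 168.2]
ft_force: [-5.8, 3.5, 24.9]
finger_gap: 37.3
grip_force: 104.0
```

```bash
python3 -m handwheel '[[0,0,-0.004,0],[0,0,-0.004,0],[0,0,-0.001,0],[0,0,0,0],[0,0,0,0]]'
python3 -m handwheel '[[0,0,0,0],[0,0,0,0],[0,0,0,0],[0,0,0,0],[0,0,0,0]]' 0.0854
python3 -m handwheel '[[0,0,-0.03,0],[0,0,-0.04,0],[0,0,-0.04,0],[0,0,0,0],[0,0,0,0]]'
python3 - <<'E'
from h import *
im=r.snapshot("side")[:,:,::-1];cv2.imwrite("pics/side3.png",im)
cv2.imwrite("pics/side3c.png",cv2.resize(im[235:365,190:370],None,fx=4.4,fy=4.4,interpolation=2))
E
```

```text
time: 13.85
tool_pos: [533.9, -204.0, 66.1]
tcp_rot: [-180.0, 0.1, 168.2]
ft_force: [2.7, 0.9, 6.7]
finger_gap: 37.3
grip_force: 101.9
time: 14.35
tool_pos: [532.7, -203.6, 64.9]
tcp_rot: [180.0, -0.0, 168.2]
ft_force: [-0.7, -0.9, 0.2]
finger_gap: 85.2
grip_force: 0.0
time: 14.85
tool_pos: [533.9, -204.2, 176.9]
tcp_rot: [-180.0, 0.2, 168.2]
ft_force: [-0.3, 0.0, -1.0]
finger_gap: 85.5
grip_force: 0.0
```

View pics/side3c.png

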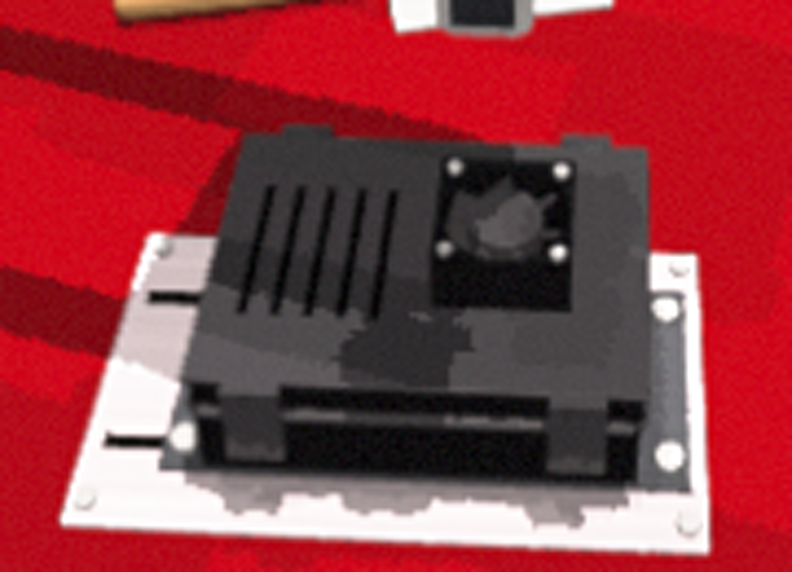

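The cover is on the box and looks level, but the vent end's clips can't be judged from the picture. I'll press the vent end with closed fingers.

```bash
python3 -m handwheel '[[0.034,0,0,0],[0.034,0,0,0],[0,0,0.03,0],[0,0,0.04,0],[0,0,0.02,0],[0,0,0,0],[0,0,0,0],[0,0,0,0]]' 0 60
python3 -m handwheel '[[0,0,0.004,0],[0,0,0.004,0],[0,0,0.002,0],[0,0,0.002,0],[0,0,0,0],[0,0,0,0]]'
python3 -m handwheel '[[0,0,0.001,0],[0,0,0.001,0],[0,0,0.001,0],[0,0,0,0],[0,0,0,0]]'
```

```text
time: 15.7
tool_pos: [467.2, -190.2, 86.4]
tcp_rot: [-180.0, 0.1, 168.2]
ft_force: [0.2, -0.0, 0.1]
finger_gap: 0.0
grip_force: 0.0
time: 16.3
tool_pos: [466.4, -189.8, 73.3]
tcp_rot: [180.0, -0.0, 168.2]
ft_force: [0.4, -0.1, -0.2]
finger_gap: 0.1
grip_force: 0.0
time: 16.8
tool_pos: [466.4, -189.8, 70.2]
tcp_rot: [180.0, -0.0, 168.2]
ft_force: [-0.6, 0.5, 0.6]
finger_gap: 0.3
grip_force: 0.0
```

```bash
python3 -m handwheel '[[0,0,0.001,0],[0,0,0.001,0],[0,0,0,0],[0,0,0,0]]'
python3 -m handwheel '[[0,0,0.001,0],[0,0,0.001,0],[0,0,0,0],[0,0,0,0]]'
python3 -m handwheel '[[0,0,0.001,0],[0,0,0.001,0],[0,0,0,0],[0,0,0,0]]'
```

```text
time: 17.2
tool_pos: [466.4, -189.8, 68.2]
tcp_rot: [180.0, -0.0, 168.2]
ft_force: [-0.8, -0.1, -0.3]
finger_gap: -0.1
grip_force: 0.0
time: 17.6
tool_pos: [466.4, -189.8, 66.2]
tcp_rot: [180.0, -0.0, 168.2]
ft_force: [0.5, 0.8, 0.5]
finger_gap: -0.4
grip_force: 0.0
time: 18.0
tool_pos: [466.4, -189.8, 64.3]
tcp_rot: [180.0, -0.0, 168.2]
ft_force: [-0.8, -0.2, 1.0]
finger_gap: 0.0
grip_force: 0.0
```

```bash
python3 -m handwheel '[[0,0,0.001,0],[0,0,0.001,0],[0,0,0,0],[0,0,0,0]]'
python3 -m handwheel '[[0,0,0.001,0],[0,0,0.001,0],[0,0,0,0],[0,0,0,0]]'
python3 -m handwheel '[[0,0,0.001,0],[0,0,0.001,0],[0,0,0,0],[0,0,0,0]]'
```

```text
time: 18.4
tool_pos: [466.4, -189.8, 62.2]
tcp_rot: [180.0, -0.0, 168.2]
ft_force: [0.3, -1.0, -0.7]
finger_gap: 0.2
grip_force: 0.0
time: 18.8
tool_pos: [466.6, -189.9, 60.5]
tcp_rot: [-180.0, 0.0, 168.2]
ft_force: [-0.8, 0.2, 2.9]
finger_gap: -0.3
grip_force: 1.4
time: 19.2
tool_pos: [466.6, -189.9, 58.7]
tcp_rot: [-180.0, 0.0, 168.2]
ft_force: [-4.0, 0.6, 7.4]
finger_gap: 0.0
grip_force: 3.5
```

The vent end's plate is met at 62, i.e. home. Pressing a bit more to confirm, then probing the fan end.

```bash
python3 -m handwheel '[[0,0,0.001,0],[0,0,0.001,0],[0,0,0.001,0],[0,0,0,0],[0,0,0,0]]'
python3 -m handwheel '[[0,0,0.001,0],[0,0,0.001,0],[0,0,0.001,0],[0,0,0,0],[0,0,0,0]]'
python3 -m handwheel '[[0,0,-0.02,0],[0,0,-0.03,0],[0,0,0,0],[0,0,0,0]]'
```

```text
time: 19.7
tool_pos: [466.6, -189.9, 56.3]
tcp_rot: [-180.0, 0.0, 168.2]
ft_force: [-5.9, 2.0, 13.6]
finger_gap: -0.0
grip_force: 6.5
time: 20.2
tool_pos: [466.6, -190.0, 53.9]
tcp_rot: [-180.0, 0.0, 168.2]
ft_force: [-8.2, 3.7, 18.7]
finger_gap: 0.2
grip_force: 9.4
time: 20.6
tool_pos: [467.0, -190.1, 102.8]
tcp_rot: [-180.0, 0.1, 168.2]
ft_force: [0.3, -0.1, -0.5]
finger_gap: 0.1
grip_force: 0.0
```

```bash
python3 -m handwheel '[[-0.0455,0.02,0,0],[-0.0455,0.02,0,0],[0,0,0,0],[0,0,0.02,0],[0,0,0.01,0],[0,0,0.004,0],[0,0,0,0],[0,0,0,0]]'
python3 -m handwheel '[[0,0,0.002,0],[0,0,0.002,0],[0,0,0,0],[0,0,0,0]]'
python3 -m handwheel '[[0,0,0.001,0],[0,0,0.001,0],[0,0,0,0],[0,0,0,0]]'
python3 -m handwheel '[[0,0,0.001,0],[0,0,0.001,0],[0,0,0,0],[0,0,0,0]]'
```

```text
time: 21.4
tool_pos: [563.7, -169.5, 68.9]
tcp_rot: [-180.0, 0.0, 168.2]
ft_force: [1.0, 0.5, 0.5]
finger_gap: 0.3
grip_force: 0.0
time: 21.8
tool_pos: [563.7, -169.2, 64.4]
tcp_rot: [-180.0, 0.0, 168.2]
ft_force: [-0.4, -0.9, -0.7]
finger_gap: -0.0
grip_force: 0.0
time: 22.2
tool_pos: [563.7, -169.2, 62.2]
tcp_rot: [180.0, -0.0, 168.2]
ft_force: [-0.2, -0.1, -0.3]
finger_gap: -0.2
grip_force: 0.0
time: 22.6
tool_pos: [563.9, -169.2, 60.6]
tcp_rot: [-180.0, 0.0, 168.2]
ft_force: [0.4, 0.1, 3.5]
finger_gap: 0.3
grip_force: 1.3
```

```bash
python3 -m handwheel '[[0,0,0.002,0],[0,0,0.002,0],[0,0,0,0],[0,0,0,0]]'
python3 -m handwheel '[[0,0,-0.02,0],[0,0,-0.02,0],[0,-0.04,0,0],[0,-0.04,0,0],[0,0,0,0],[0,0,0.015,0],[0,0,0.015,0],[0,0,0,0],[0,0,0,0]]'
python3 -m handwheel '[[0,0,0.002,0],[0,0,0.002,0],[0,0,0,0],[0,0,0,0]]'
python3 -m handwheel '[[0,0,0.001,0],[0,0,0.001,0],[0,0,0,0],[0,0,0,0]]'
```

```text
time: 23.0
tool_pos: [564.0, -169.3, 57.3]
tcp_rot: [-180.0, 0.0, 168.2]
ft_force: [-3.5, 1.8, 11.5]
finger_gap: 0.1
grip_force: 5.2
time: 23.9
tool_pos: [546.6, -246.0, 64.6]
tcp_rot: [179.9, -0.2, 168.3]
ft_force: [-0.1, -1.4, -0.5]
finger_gap: 0.0
grip_force: 0.0
time: 24.3
tool_pos: [547.6, -247.5, 62.6]
tcp_rot: [-180.0, 0.0, 168.2]
ft_force: [0.6, -0.1, 0.4]
finger_gap: -0.3
grip_force: 0.0
time: 24.7
tool_pos: [547.7, -247.7, 60.7]
tcp_rot: [-180.0, 0.0, 168.2]
ft_force: [0.4, 0.1, 2.0]
finger_gap: 0.2
grip_force: 1.2
```

```bash
python3 -m handwheel '[[0,0,0.002,0],[0,0,0.002,0],[0,0,0,0],[0,0,0,0]]'
python3 -m handwheel '[[0,0,-0.02,0],[0,0,-0.04,0],[0,0,-0.04,0],[0,0,-0.04,0],[0,0,0,0],[0,0,0,0],[0,0,0,0],[0,0,0,0]]'
python3 - <<'E'
from h import *
im=r.snapshot("side")[:,:,::-1];cv2.imwrite("pics/side4.png",im)
cv2.imwrite("pics/side4c.png",cv2.resize(im[235:365,190:370],None,fx=4.4,fy=4.4,interpolation=2))
E
```

```text
time: 25.1
tool_pos: [547.7, -247.8, 57.4]
tcp_rot: [-180.0, 0.0, 168.2]
ft_force: [-2.8, 1.7, 10.0]
finger_gap: -0.1
grip_force: 5.1
time: 25.9
tool_pos: [546.3, -247.0, 194.0]
tcp_rot: [179.9, -0.2, 168.2]
ft_force: [0.1, -0.1, -0.4]
finger_gap: 0.1
grip_force: 0.0
```

View pics/side4c.png

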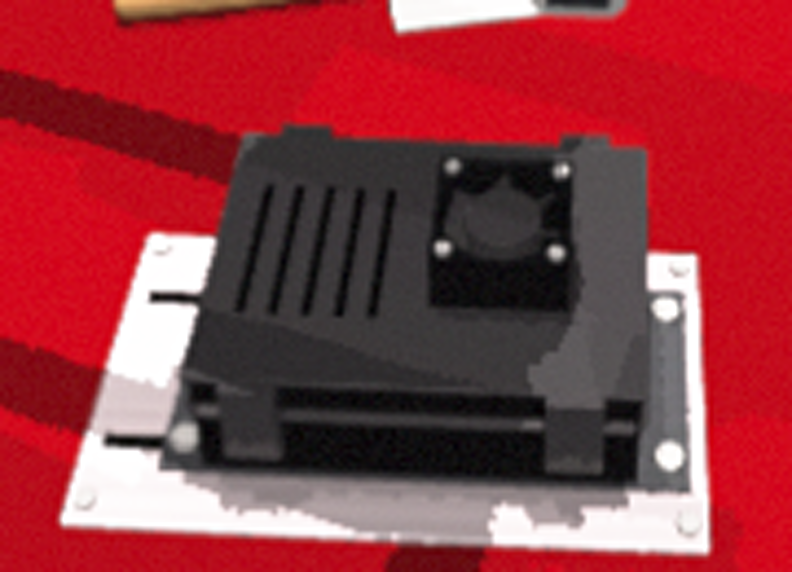

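The cover sits flush: its front edge runs from crop px (190,382) to (645,402), parallel to the bead below it. All probed heights are 62 mm, the hand is clear, and the scraper has not moved.

```bash
python3 -c "
from bench import r;print(r.hand_in())"
```

```text
the job is handed in; nothing more can be done
None
```

The fan cover is on the box with the fan above the heatsinks; probing clips a and b and midway between c and d found the plate at home height (62 mm). The highest push I read at the wrist was about 25 N, the bench items were left alone, and the job was handed in at about 26 s with no verdict returned.

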